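# Hook the hidden tray out from under the cabinet ledge

## Task

Take the hooked rod from its felt mat, reach it under the ledge of the walnut cabinet, feel for the hidden pull eye, catch it and draw the tray gently about 75 mm out with the rod alone, never pressing or pulling hard and keeping the gripper off the cabinet. Then unhook the rod, leaving the tray out, and lay the rod flat and lengthwise in the middle of its felt mat again; leave everything else where it stands.

Things in the scene. Friction and masses are not known exactly. Their poses are not given: they have to be found in the camera images.
- cabinet: Walnut cabinet, fixed, 280 wide (y), 240 deep (x), 182 high. Origin on the shelf under the middle of the ledge's front edge; +x into the cabinet, +y to the left seen from its front, z up. Ledge: full-width 15 mm board, underside 85 above the shelf, front edge at x = 0; the cupboard with the cam-locked door stands on it from x = 28 mm back.
- ledge (a point): Middle of the ledge's front lower edge, 85 mm above the shelf (cabinet frame 0, 0, 85); same axes as the cabinet. Below it is an open bay 240 wide (y = -120 to 120) between two 20 mm cheeks that start at x = 15. In it is the tray; its flat front, 200 wide, 8 to 74 above the shelf, is hidden 45 to 85 mm behind the ledge's edge: not measured, to be found by feel.
- bay (a point): Bay centre at eye height (cabinet frame 60, 0, 47.5 mm). The steel pull eye on the tray front is an upright U loop of 5 mm wire: upright bar 21 mm before the tray front (centre), 28 to 67 above the shelf, legs straight back at top and bottom. It is open sideways (along y): clear gap 18 mm deep, 34 high. Eye y is anywhere from -40 to 40 mm: not measured, find by feel.
- tray (a joint): How far the tray is out, m: 0 at the start, grows as the tray is pulled out towards the front (-x of the cabinet), hard stop at 0.110. It slides with about 3.5 N friction and stays where left; pushed inwards it gives 4 mm (to -0.004) under the same friction before it meets a hard stop.
- rod: Hooked rod, about 140 g, on the mat. Wooden handle 100 long (x -50 to 50), 20 wide, 28 high; origin mid-handle at its underside, x along the rod to the hook, z up. Steel bar, 7 mm diameter, axis 14 above the underside, to x = 185; there it bends to +y (left seen from the handle) as a 15 mm prong leaning 4 mm back, tip centre (181, 15, 14), rounded. Balance point about x = 28.
- rod_hook (a point): On the rod: bar axis at the bend of the hook, (185, 0, 14) mm in the rod's frame; metal reaches 3.5 mm beyond.
- rod_mid (a point): On the rod: (70, 0, 0) mm in its frame, halfway along it at the level of its underside.
- mat: Grey felt mat, 340 (x) by 110 (y), 4 thick, fixed on the shelf; origin at the middle of its underside, so its top is at z = 4 mm. The rod lies along its x, hook towards +x.
- knight: White resin chess knight, 36 diameter foot, 70 high, loose. Leave alone. Origin under its foot.
- pawn: Boxwood pawn, 30 diameter, 50 high, standing loose close to the mat's edge. Leave alone. Origin under its foot.
- paperweight: Domed red glass paperweight, 76 diameter, 47 high, loose. Leave alone. Origin under its foot.
- clock_key: Chrome clock key, about 58 long, 30 wide, 8 high, lying loose. Leave alone. Origin at its underside near the bow.
- rook: White rook, 32 diameter, 52 high, loose on top of the cabinet. Leave alone. Origin under its foot.
- king: Dark wooden king, 36 diameter, 78 high, loose on top of the cabinet. Leave alone. Origin under its foot.

How it is judged:
By the outcome, as a careful person would: the job done as asked, in the order asked, and still so for the second after the job is handed in, with the robot touching nothing.
It also fails if it takes over 72 s, if anything falls off the work surface, if the arm or the gripper's body presses on something with over 40 N, if the wrist force passes 120 N, or if a joint passes its speed limit or range.

## Robot

A 6-joint arm with a two-finger parallel gripper is mounted at the origin on the work surface. World frame = base frame: x ahead of the robot, y to its left, z up, the work surface at z = 0. Lengths are in mm, angles in rad, forces in N, time in s.
With the tool pointing down it reaches from about 225 to 725 mm from the base axis. Payload 3.1 kg.
Tool frame: the origin (TCP) lies at the very end of the fingers, on their centre line; the grasp point (between the pads) lies 19 mm behind it (tcp_to_grasp is the distance from the TCP to the grasp point, in mm); x points along the fingers, z is the direction in which the jaws open and shut, and the axes are right-handed (so a half turn about x gives the same grasp; the last joint's range is limited). The gripper opens to 85 mm and grips with 20 to 120 N. Pads are 22 mm wide; open, the fingers measure 114 mm over their backs; the gripper's body (76 mm by 85 mm) begins 54 mm behind the grasp point. The pads swing forward as they close: fully open they stand 13 mm farther back than shut.
Start: joints at [1.004, 0.048, 0.099, 1.622, 0, 1.443], TCP at [223.054, 475.252, 231.312] pointing down, gripper open.
Joint ranges: [-2.91, 2.91], [-0.99, 1.94], [-1.21, 1.42], [-2.12, 2.29], [-1.49, 1.47], [-3.14, 3.14]. Speed limits (rad/s): [2.79, 2.79, 3.14, 3.14, 3.14, 3.14].

## Interface

Orientations are given as a unit quaternion [x, y, z, w].
In Python, from workcell import get_obs, get_image, job_done, tcp_to_grasp gives the robot as it stands. The module is installed in compiled form; this text tells all that it offers.
- The arm moves only by the tool carry_out, never from a script. Its argument "moves" is one flat list of numbers, 4 for each row, row after row: the shift along the tool's x, y, z in cm, then the turn about the tool's x in rad. A call has 1 to 12 rows; each row shifts and turns the commanded pose from where the row before left it, along the tool's axes as they then stand; what a row does not reach is not made up. A row lasts 1/10 s, in which the tool goes at most 50 mm and 8.59 degrees, less where a joint would pass 70% of its speed; a pose out of reach is approached as far as the arm can. A call with a gripper value outside its range is refused whole. "fingers" is the gripper command: -1 is shut, 1 is fully open, values between are in proportion, set as the call begins (left out, the last holds). The fingers move at their own pace and stop on an object; "newtons" is the grip in N (left out, the last holds). Time passes only in rows, so rows that do not move let the fingers close. It gives the time, the measured TCP pose, the force and the opening at its end, in the units of the state.
- get_obs(): the state, without advancing time (a new reading comes with each control period).
- get_image(name): name is "side" or "top" or "wrist"; returns a dict with "frame" (480x640x3 uint8, blue, green, red), "fovy" (degrees; the focal length in pixels is half the picture's height over the tangent of half this angle, whatever the lens; pixels are square), "cx", "cy" (the principal point, pixels), "R" (3x3) and "t" (3): a world point X has camera coordinates R X + t. Camera axes: x right, y down, z forward; pixel columns grow to the right and rows downward; lengths in mm; the calibration is good to about 2 mm. A picture is of the moment at which its call begins. There is no depth.
- job_done(): hands the job in, once; it reports no verdict.
The state is a dict: "time_s": time; "qpos": joint angles; "dq": joint speeds; "effort": joint torques, N m; "position": TCP position; "eef_rot": TCP orientation; "ft_force": force on the tool from outside, world axes, zero at the start; "ft_torque": the same for the moment, N m; "gripper_width": finger opening in mm.
Only numpy, scipy, OpenCV 4.12 (cv2) and the standard library are available. Lean on these libraries where they do the work, as an engineer would, in place of code of your own. Each camera call takes 0.05 s, during which the arm holds its last target. There are 200 camera calls.

## Working session

There is one attempt and no reset: what is moved stays moved. The work goes in short steps, Python scripts to look and compute and a tool call to move; the robot and the scene stay as the last step left them, time stands still between calls to the robot, and variables do not carry over. Pictures are saved under pics/ and viewed, about 8 in all and at most 12, crops included, and the job is handed in when it is done.

Besides the shell and the picture viewer there is one more tool, called as a command line: name --argument value ..., lists and objects as JSON in quotes. carry_out: Moves the arm, as the interface text tells. Its arguments: {"type":"object","properties":{"moves":{"type":"array"},"fingers":{"type":"number"},"newtons":{"type":"number"}},"required":["moves"]}

```bash
mkdir -p pics; cat > h.py <<'E'
import numpy as np, cv2
from workcell import get_obs, get_image, job_done, tcp_to_grasp
def f(im): return 240/np.tan(np.radians(im["fovy"])/2)
def ray(im,u,v,z):
    R=np.array(im["R"]);t=np.array(im["t"]);c=-R.T@t
    d=R.T@np.array([(u-im["cx"])/f(im),(v-im["cy"])/f(im),1.]);return c+d*(z-c[2])/d[2]
def pix(im,X):
    p=np.array(im["R"])@np.array(X,float)+np.array(im["t"]);return p[:2]/p[2]*f(im)+[im["cx"],im["cy"]]
E
python3 - <<'E'
from h import *
import pickle
ims={}
for n in("side","top"):
    im=get_image(n);ims[n]=im;cv2.imwrite(f"pics/{n}0.png",im["frame"]);print(n,im["fovy"],im["cx"],im["cy"],(-np.array(im["R"]).T@np.array(im["t"])).round(),np.array(im["R"]).round(2).tolist())
pickle.dump(ims,open("ims.pkl","wb"))
print(get_obs(),tcp_to_grasp)
E
```

```text
side 57.12624295240079 318.72504006436117 240.72105912453281 [ 538. -793.  782.] [[1.0, -0.04, -0.02], [-0.04, -0.63, -0.78], [0.02, 0.78, -0.63]]
top 46.34942181881141 310.1646794272954 231.87211764817073 [ 325.   48. 1720.] [[-0.01, -1.0, 0.0], [-0.99, 0.0, -0.15], [0.15, -0.0, -0.99]]
{'time_s': 0.1, 'qpos': array([ 1.00418478e+00,  4.86846961e-02,  9.77574631e-02,  1.62200878e+00,
       -9.94036647e-06,  1.44302128e+00]), 'dq': array([-8.56001860e-05, -8.76944876e-04,  3.76318117e-03,  5.45307360e-04,
       -5.01102535e-04,  2.40982044e-03]), 'effort': array([ 3.15167854e-03, -3.39850295e+01,  3.20935750e+01,  1.57560309e-02,
       -1.06226018e-04, -1.12311636e-05]), 'position': array([222.76826046, 474.78247732, 230.23153741]), 'eef_rot': array([-0.37950515,  0.59752623,  0.3788568 ,  0.59615918]), 'ft_force': array([-0.54220749,  1.26629215, -0.53160292]), 'ft_torque': array([ 0.02630891, -0.00590281,  0.01227082]), 'gripper_width': 85.39060311894299} 18.700000000000003
```

View pics/top0.png

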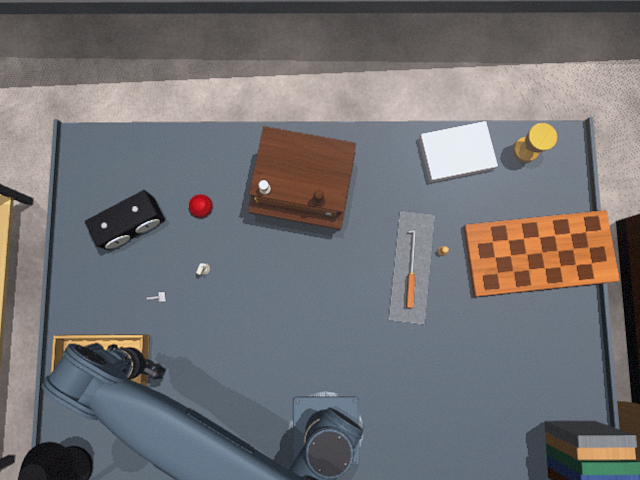

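View pics/side0.png

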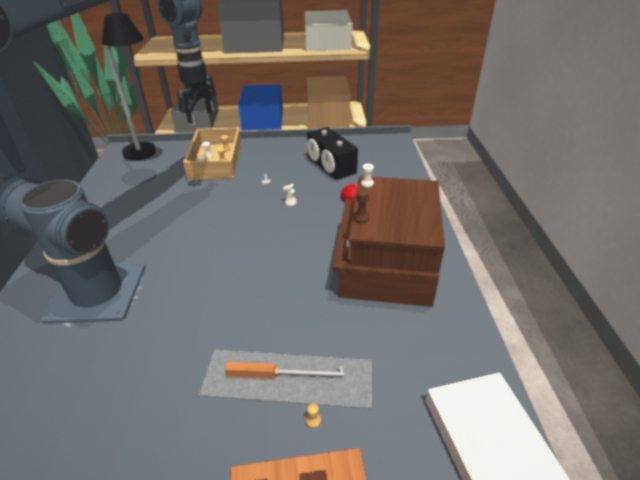

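The top view shows the cabinet front edge from about (248,212) to (341,229), and the rod on its mat from (410,305) to the hook at (411,232) with the prong to the left. The pawn is at (444,250). The side view agrees.

```bash
python3 - <<'E'
from h import *
import pickle
ims=pickle.load(open("ims.pkl","rb"));T=ims["top"];S=ims["side"]
a=cv2.resize(T["frame"][120:240,235:365],None,fx=4.5,fy=4.5,interpolation=cv2.INTER_CUBIC)
cv2.imwrite("pics/crop_cab.png",a)
for n,im,roi in(("top",T,(205,330,380,440)),("side",S,(345,410,195,385))):
    r0,r1,c0,c1=roi;fr=im["frame"][r0:r1,c0:c1];hsv=cv2.cvtColor(fr,cv2.COLOR_BGR2HSV)
    h=((hsv[...,1]>150)&(hsv[...,0]<20)).astype(np.uint8)
    g=((hsv[...,1]<40)&(hsv[...,2]>85)).astype(np.uint8)|h
    for nm,m,z in(("handle",h,28+4),("mat",cv2.morphologyEx(g,cv2.MORPH_CLOSE,np.ones((7,7))),4)):
        cs,_=cv2.findContours(m,cv2.RETR_EXTERNAL,cv2.CHAIN_APPROX_NONE)
        for c in sorted(cs,key=cv2.contourArea)[-1:]:
            P=np.array([ray(im,u+c0,v+r0,z)[:2] for u,v in c[:,0]],np.float32)
            (x,y),(w,hh),ang=cv2.minAreaRect(P);print(n,nm,(round(x),round(y)),round(w),round(hh),round(ang,1),c[:,0].min(0)+[c0,r0],c[:,0].max(0)+[c0,r0])
# pawn
print("hook top",ray(T,411,232,18),"side",ray(S,341,373,18), "pawn",ray(T,444,250,40))
for p in((248,213),(341,229)):print("ledge corner z100",ray(T,*p,100))
for p in((263,127),(355,143)):print("top back z182",ray(T,*p,182))
E
```

```text
top handle (408, -257) 16 99 84.5 [407 273] [414 306]
top mat (482, -263) 184 385 88.6 [380 205] [439 329]
side handle (410, -266) 24 98 84.4 [227 364] [275 375]
side mat (479, -263) 151 412 87.2 [195 345] [384 409]
hook top [ 584.79812009 -267.02136672   18.        ] side [ 589.26328325 -272.85675616   18.        ] pawn [ 525.99578478 -360.77300603   40.        ]
ledge corner z100 [631.11561834 225.26815962 100.        ]
ledge corner z100 [582.17663948 -47.25993593 100.        ]
top back z182 [865.2465229  176.34392467 182.        ]
top back z182 [816.65047511 -85.65351695 182.        ]
```

View pics/crop_cab.png

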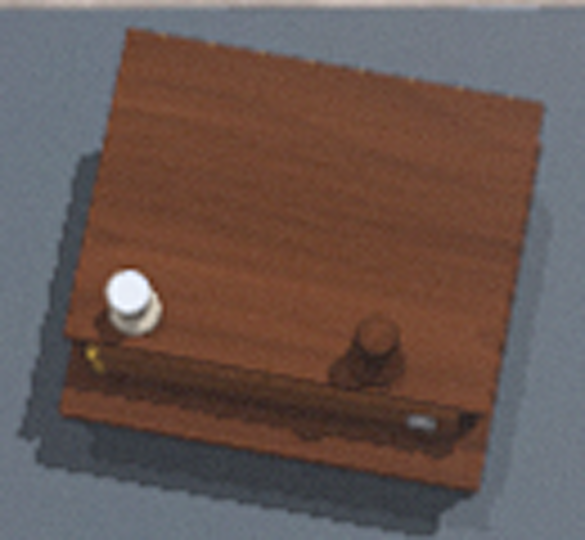

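The crop shows the ledge's front lower edge from (62,413) to (477,490), which is about (248.5,211.5) to (341,228.6) in the full image.

```bash
python3 - <<'E'
from h import *
import pickle
ims=pickle.load(open("ims.pkl","rb"));T=ims["top"];S=ims["side"]
print(T["frame"][240,[385,395,403,411,420,432]].tolist())
def rect(im,m,z,n):
    cs,_=cv2.findContours(m.astype(np.uint8),cv2.RETR_EXTERNAL,cv2.CHAIN_APPROX_NONE);c=max(cs,key=cv2.contourArea)[:,0]
    P=np.array([ray(im,u,v,z)[:2] for u,v in c],np.float32);r=cv2.minAreaRect(P);print(n,np.round(r[0],1),np.round(r[1],1),round(r[2],1));return c
for n,im,(r0,r1,c0,c1) in(("top",T,(208,328,384,438)),("side",S,(346,408,198,382))):
    fr=im["frame"].astype(int);ok=np.zeros(fr.shape[:2],bool);ok[r0:r1,c0:c1]=1
    mat=ok&((fr[...,0]-fr[...,2])<12)
    mat=cv2.morphologyEx(mat.astype(np.uint8),cv2.MORPH_OPEN,np.ones((3,3)))
    rect(im,mat,4,n+" mat")
    # bar: bright thin pixels and handle: line fits
    h=ok&((fr[...,2]-fr[...,0])>70)
    v,u=np.nonzero(h);P=np.array([ray(im,a,b,26)[:2] for a,b in zip(u,v)]);c=P.mean(0)
    ax=np.linalg.svd(P-c)[2][0];print(n,"handle",c.round(1),np.degrees(np.arctan2(ax[1],ax[0])).round(1)%180, np.ptp((P-c)@ax).round())
    med=np.median(fr[mat>0],axis=0).sum();b=(mat>0)&(fr.sum(2)>med+110)&~h
    v,u=np.nonzero(b);P=np.array([ray(im,a,b_,20)[:2] for a,b_ in zip(u,v)])
    print(n,"bar",len(P),P.min(0).round(),P.max(0).round()); 
    q=P-c; s=P[np.abs(q[:,0])>60]; L=cv2.fitLine(s.astype(np.float32),cv2.DIST_HUBER,0,.01,.01).ravel(); print("bar line",L.round(3),np.degrees(np.arctan2(L[1],L[0])).round(2),"far",(P@L[:2]).max()-c@L[:2])
fr=T["frame"].astype(int);br=np.zeros(fr.shape[:2],bool);br[120:240,240:362]=((fr[...,2]-fr[...,0])>18)[120:240,240:362]
bot=[(u,np.nonzero(br[:,u])[0].max()+.5) for u in range(254,336)]
P=np.array([ray(T,u,v,85)[:2] for u,v in bot],np.float32);L=cv2.fitLine(P,cv2.DIST_HUBER,0,.01,.01).ravel();print("ledge line",L.round(3),np.degrees(np.arctan2(L[1],L[0])))
up=[(u,np.nonzero(br[:,u])[0].min()-.5) for u in range(268,350)]
P=np.array([ray(T,u,v,182)[:2] for u,v in up],np.float32);L2=cv2.fitLine(P,cv2.DIST_HUBER,0,.01,.01).ravel();print("back top line",L2.round(3),np.degrees(np.arctan2(L2[1],L2[0])))
for p in((248.4,211.4),(340.7,228.6)):print("corner",ray(T,*p,85).round(1))
for a in((130,28),(543,103)):print("backtop",ray(T,235+a[0]/4.5-.4,120+a[1]/4.5-.4,182).round(1))
print("pawn",ray(T,444,250,45).round(),ray(S,313,408,45).round(),"base",ray(S,313,424,0).round())
E
```

```text
[[130, 122, 110], [126, 115, 106], [151, 145, 140], [95, 89, 87], [146, 141, 137], [140, 132, 125]]
top mat [ 479.6 -267.3] [110.5 338.2] 82.5
top handle [ 405.7 -258.8] 174.6 103.0
top bar 63 [ 462. -276.] [ 591. -261.]
bar line [ 9.96000e-01 -9.10000e-02  5.28311e+02 -2.70654e+02] -5.22 far 185.534247748471
side mat [ 481.2 -269.2] [122.8 345.7] 82.9
side handle [ 414.2 -264.7] 156.8 209.0
side bar 150 [ 463. -277.] [ 591. -260.]
bar line [ 9.96000e-01 -9.30000e-02  5.33129e+02 -2.68554e+02] -5.31 far 177.0740879677665
ledge line [1.89000e-01 9.82000e-01 6.10519e+02 8.90890e+01] 79.08501
back top line [ 9.6000e-02 -9.9500e-01  8.7799e+02  3.2876e+01] -84.487854
corner [638.8 225.8  85. ]
corner [585.8 -47.3  85. ]
backtop [868.7 175.  182. ]
backtop [818.2 -86.4 182. ]
pawn [ 525. -360.   45.] [ 531. -362.   45.] base [ 530. -368.    0.]
```

Mat: centre (480,-268), yaw -7.3°, and the fitted size 110x338 matches the given one. Rod: origin about (406,-259.5), yaw -5.25°. Cabinet: origin about (610,89), yaw -11°, with a measured ledge width of 278 against 280.

```bash
cat >> h.py <<'E'
from scipy.spatial.transform import Rotation as Ro
CAB=np.array([610.,89.]);CY=np.radians(-11.)
def cab2w(x,y): c,s=np.cos(CY),np.sin(CY);return CAB+[c*x-s*y,s*x+c*y]
def w2cab(p): c,s=np.cos(CY),np.sin(CY);d=np.array(p[:2])-CAB;return np.array([c*d[0]+s*d[1],-s*d[0]+c*d[1]])
def st():
    o=get_obs();R=Ro.from_quat(o["eef_rot"]).as_matrix()
    print("t",round(o["time_s"],2),"pos",o["position"].round(1),"zaxisyaw",np.degrees(np.arctan2(R[1,2],R[0,2])).round(2),"xax",R[:,0].round(3),"F",o["ft_force"].round(2),"T",o["ft_torque"].round(3),"w",round(o["gripper_width"],1))
    return o,R
def go(p,zyaw):  # turn (rad about tool x) first, then tool shift cm
    o,R=st();z=np.arctan2(R[1,2],R[0,2]);d=(zyaw-z+np.pi/2)%np.pi-np.pi/2
    turn=-d; R2=R@Ro.from_rotvec([turn,0,0]).as_matrix()
    print("turn",round(turn,3),"then shift cm",(R2.T@(np.array(p)-o["position"])/10).round(2), "q6",o["qpos"][5].round(2), "z yaw after",np.degrees(np.arctan2(R2[1,2],R2[0,2])).round(2))
E
python3 - <<'E'
from h import *
go([431,-262,120],np.radians(84.75))
E
```

```text
t 0.1 pos [222.8 474.8 230.2] zaxisyaw 64.86 xax [-0.001 -0.002 -1.   ] F [-0.54  1.27 -0.53] T [ 0.026 -0.006  0.012] w 85.4
turn -0.347 then shift cm [ 11.13 -27.49 -71.44] q6 1.44 z yaw after 84.75
```

carry_out --moves '[0, 0, 0, -0.1157, 0, 0, 0, -0.1157, 0, 0, 0, -0.1157, 0.4, -1.3, -3.3, 0, 0.5, -1.4, -3.6, 0, 0.6, -1.4, -3.6, 0, 0.6, -1.4, -3.6, 0, 0.6, -1.4, -3.6, 0, 0.6, -1.4, -3.6, 0, 0.6, -1.4, -3.6, 0, 0.6, -1.4, -3.6, 0, 0.6, -1.4, -3.6, 0]' --fingers 1 --newtons 60

```text
time_s: 1.3
position: [318.0, 142.7, 179.7]
eef_rot: [-0.477, 0.522, 0.477, 0.522]
ft_force: [1.7, -0.1, 0.2]
gripper_width: 85.4
```

carry_out --moves '[0.6, -1.4, -3.6, 0, 0.6, -1.4, -3.6, 0, 0.6, -1.4, -3.6, 0, 0.6, -1.4, -3.6, 0, 0.6, -1.4, -3.6, 0, 0.6, -1.4, -3.6, 0, 0.6, -1.4, -3.6, 0, 0.6, -1.4, -3.6, 0, 0.6, -1.4, -3.6, 0, 0.3, -1.0, -3.0, 0, 0, -0.8, -3.0, 0, 0, 0, 0, 0]'

```text
time_s: 2.5
position: [426.4, -254.6, 122.3]
eef_rot: [-0.476, 0.524, 0.475, 0.523]
ft_force: [-0.1, 1.4, -1.1]
gripper_width: 85.2
```

```bash
python3 - <<'E'
from h import *
go([431,-262,120],np.radians(84.75))
im=get_image("wrist");cv2.imwrite("pics/w1.png",im["frame"])
for r in((406,-259.5,18),(455.8,-264,32),(590,-276.3,18),(480,-268,4)):print(r,pix(im,r).round())
E
```

```text
t 2.5 pos [ 426.4 -254.6  122.3] zaxisyaw 84.52 xax [-0.001 -0.001 -1.   ] F [-0.12  1.42 -1.11] T [ 0.022 -0.025 -0.029] w 85.2
turn -0.004 then shift cm [ 0.23 -0.53 -0.69] q6 -0.58 z yaw after 84.75
(406, -259.5, 18) [307. 205.]
(455.8, -264, 32) [308. 291.]
(590, -276.3, 18) [311. 449.]
(480, -268, 4) [307. 306.]
```

View pics/w1.png

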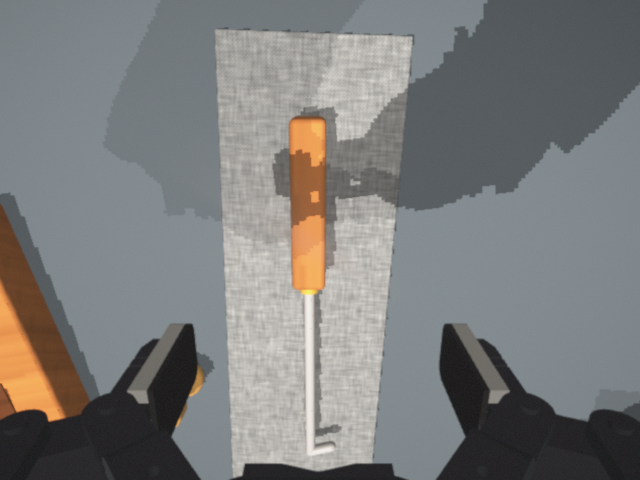

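The wrist view shows the handle end at (308,290) and the hook at (311,452). They were predicted at (308,291) and (311,449), so the measurement holds and I can descend.

carry_out --moves '[0.3, -0.5, -0.7, 0, 2.5, 0, 0, 0, 2.5, 0, 0, 0, 2.5, 0, 0, 0, 2, 0, 0, 0, 1, 0, 0, 0, 0.4, 0, 0, 0, 0, 0, 0, 0]'

```text
time_s: 3.35
position: [430.8, -258.5, 11.3]
eef_rot: [-0.477, 0.522, 0.477, 0.522]
ft_force: [0.2, -0.8, 1.1]
gripper_width: 85.2
```

```bash
python3 - <<'E'
from h import *
go([431,-262,8],np.radians(84.75))
E
```

```text
t 3.35 pos [ 430.8 -258.5   11.3] zaxisyaw 84.78 xax [-0.  0. -1.] F [ 0.17 -0.84  1.06] T [-0.015  0.034  0.026] w 85.2
turn 0.001 then shift cm [ 0.33 -0.05 -0.35] q6 -0.58 z yaw after 84.75
```

carry_out --moves '[0.3, 0, -0.35, 0, 0, 0, 0, 0]'

```text
time_s: 3.55
position: [431.1, -263.3, 9.3]
eef_rot: [-0.477, 0.522, 0.476, 0.522]
ft_force: [0.1, 0.1, -0.1]
gripper_width: 85.2
```

carry_out --moves '[0, 0, 0, 0, 0, 0, 0, 0, 0, 0, 0, 0, 0, 0, 0, 0, 0, 0, 0, 0, 0, 0, 0, 0, 0, 0, 0, 0, 0, 0, 0, 0]' --fingers -1

```text
time_s: 4.35
position: [430.6, -262.5, 8.6]
eef_rot: [-0.477, 0.522, 0.476, 0.522]
ft_force: [-0.3, 0.2, 2.5]
gripper_width: 18.5
```

```bash
python3 - <<'E'
from h import *
go([431,-262,8],np.radians(84.75))
E
```

```text
t 4.35 pos [ 430.6 -262.5    8.6] zaxisyaw 84.75 xax [ 0.001 -0.    -1.   ] F [-0.3   0.16  2.53] T [ 0.089 -0.03  -0.036] w 18.5
turn -0.0 then shift cm [ 0.06 -0.03  0.05] q6 -0.59 z yaw after 84.75
```

carry_out --moves '[-0.5, 0, 0, 0, -1.0, 0, 0, 0, -1.5, 0, 0, 0, -1.5, 1.0, 0, 0, 0, 2, 0, 0, 0, 2, 0, 0, 0, 1, 0, 0.05, 0, 0, 0, 0.05, 0, 0, 0, 0]'

```text
time_s: 5.25
position: [370.4, -256.9, 53.8]
eef_rot: [-0.45, 0.546, 0.45, 0.546]
ft_force: [-0.4, 0.3, -0.9]
gripper_width: 18.6
```

```bash
python3 - <<'E'
from h import *
go([*cab2w(-185,-66),38],np.radians(79))
E
```

```text
t 5.25 pos [ 370.4 -256.9   53.8] zaxisyaw 78.99 xax [ 0. -0. -1.] F [-0.42  0.28 -0.89] T [-0.014  0.021  0.019] w 18.6
turn -0.0 then shift cm [ 1.57  1.58 31.92] q6 -0.56 z yaw after 79.0
```

carry_out --moves '[0, 0.8, 1.5, 0, 0, 0.8, 3, 0, 0, 0, 3.5, 0, 0, 0, 3.5, 0, 0, 0, 3.5, 0, 0, 0, 3.5, 0, 0.4, 0, 3.5, 0, 0.4, 0, 3.5, 0, 0.4, 0, 3.4, 0, 0.4, 0, 2, 0, 0, 0, 1, 0, 0, 0, 0, 0]'

```text
time_s: 6.45
position: [415.8, 60.2, 37.5]
eef_rot: [-0.451, 0.545, 0.451, 0.545]
ft_force: [-0.4, -0.7, -0.8]
gripper_width: 18.9
```

```bash
python3 - <<'E'
from h import *
go([*cab2w(-185,-66),38],np.radians(79))
T=get_image("top");S=get_image("side")
a=cv2.resize(T["frame"][200:310,260:360],None,fx=5,fy=5,interpolation=cv2.INTER_CUBIC)
b=cv2.resize(S["frame"][200:345,260:400],None,fx=3.8,fy=3.8,interpolation=cv2.INTER_CUBIC)
h=min(a.shape[0],b.shape[0],550);c=np.hstack([a[:h,:400],b[:h,:400]]);cv2.imwrite("pics/p5.png",c)
hk=[*cab2w(-25,-66),47.5]
print("hook pred top",pix(T,hk),"side",pix(S,hk))
E
```

```text
t 6.45 pos [415.8  60.2  37.5] zaxisyaw 79.19 xax [-0. -0. -1.] F [-0.36 -0.75 -0.76] T [-0.079  0.036  0.021] w 18.9
turn 0.003 then shift cm [-0.05 -0.01 -0.06] q6 0.17 z yaw after 79.0
hook pred top [314.77059665 234.90994352] side [325.45960425 262.33722079]
```

View pics/p5.png

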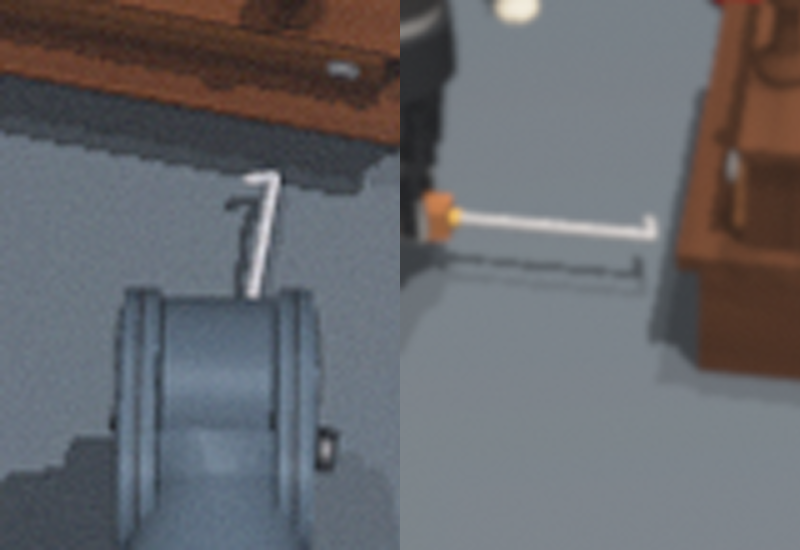

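The hook shows at (315,235.6) in the top view and (325.8,261) in the side view. I predicted (314.8,234.9) and (325.5,262.3), so it is where I expected. Next I reach under the ledge on the right side, clear of the eye's range.

carry_out --moves '[0, 0, -0.4, 0, 0, -0.8, 0, 0, 0, -0.9, 0, 0, 0, -0.9, 0, 0, 0, -0.9, 0, 0, 0, -0.9, 0, 0, 0, -0.6, 0, 0, 0, 0, 0, 0]'

```text
time_s: 7.35
position: [465.0, 45.7, 37.4]
eef_rot: [-0.45, 0.545, 0.45, 0.546]
ft_force: [0.4, -0.0, -2.2]
gripper_width: 19.0
```

carry_out --moves '[0, 0, 0, 0]'

```text
time_s: 7.45
position: [463.8, 46.0, 37.1]
eef_rot: [-0.45, 0.546, 0.45, 0.545]
ft_force: [0.1, -0.5, -1.4]
gripper_width: 18.7
```

carry_out --moves '[0, -0.2, 0, 0, 0, -0.2, 0, 0, 0, -0.2, 0, 0, 0, 0, 0, 0]'

```text
time_s: 7.85
position: [470.2, 44.7, 37.4]
eef_rot: [-0.45, 0.545, 0.45, 0.546]
ft_force: [0.1, -0.5, -1.7]
gripper_width: 18.4
```

```bash
cat >> h.py <<'E'
def fc():
    o,R=st();c,s=np.cos(CY),np.sin(CY);F=o["ft_force"]
    print("cab: grasp",w2cab(o["position"]).round(1),"hook",(w2cab(o["position"])+[160,0]).round(1),"Fcab",np.round([c*F[0]+s*F[1],-s*F[0]+c*F[1],F[2]],2))
E
python3 -c "from h import *;fc()"
```

```text
t 7.85 pos [470.2  44.7  37.4] zaxisyaw 79.01 xax [ 0. -0. -1.] F [ 0.13 -0.53 -1.73] T [ 0.005 -0.02  -0.013] w 18.4
cab: grasp [-128.8  -70.1] hook [ 31.2 -70.1] Fcab [ 0.23 -0.5  -1.73]
```

carry_out --moves '[0, -0.2, 0, 0, 0, -0.2, 0, 0, 0, -0.2, 0, 0, 0, 0, 0, 0]'

```text
time_s: 8.25
position: [476.2, 43.6, 37.4]
eef_rot: [-0.45, 0.545, 0.45, 0.546]
ft_force: [-0.8, 0.5, -0.3]
gripper_width: 18.6
```

carry_out --moves '[0, -0.2, 0, 0, 0, -0.2, 0, 0, 0, 0, 0, 0]'

```text
time_s: 8.55
position: [480.1, 42.8, 37.4]
eef_rot: [-0.45, 0.545, 0.45, 0.546]
ft_force: [-0.6, -0.1, -0.7]
gripper_width: 18.8
```

carry_out --moves '[0, -0.2, 0, 0, 0, -0.2, 0, 0, 0, 0, 0, 0]'

```text
time_s: 8.85
position: [484.0, 42.0, 37.4]
eef_rot: [-0.45, 0.545, 0.45, 0.546]
ft_force: [0.2, -0.4, -0.2]
gripper_width: 18.8
```

carry_out --moves '[0, -0.2, 0, 0, 0, -0.2, 0, 0, 0, 0, 0, 0]'

```text
time_s: 9.15
position: [487.9, 41.3, 37.4]
eef_rot: [-0.45, 0.545, 0.45, 0.546]
ft_force: [-0.7, -0.5, -2.2]
gripper_width: 18.6
```

carry_out --moves '[0, -0.2, 0, 0, 0, -0.2, 0, 0, 0, 0, 0, 0]'

```text
time_s: 9.45
position: [490.7, 40.7, 37.0]
eef_rot: [-0.449, 0.546, 0.45, 0.545]
ft_force: [-3.2, 1.5, -0.1]
gripper_width: 18.8
```

carry_out --moves '[0, 0, 0, 0]'

```text
time_s: 9.55
position: [490.7, 40.7, 37.0]
eef_rot: [-0.449, 0.546, 0.45, 0.545]
ft_force: [-3.8, 0.5, 0.7]
gripper_width: 18.7
```

```bash
python3 -c "from h import *;fc()"
```

```text
t 9.55 pos [490.7  40.7  37. ] zaxisyaw 79.02 xax [-0.002  0.    -1.   ] F [-3.81  0.48  0.73] T [ 0.056  0.571 -0.   ] w 18.7
cab: grasp [-107.9  -70.2] hook [ 52.1 -70.2] Fcab [-3.83 -0.26  0.73]
```

I feel 3.8 N, so the tray front is at about 55.6 mm behind the edge. I back off so the prong is centred in the gap, then sweep to +y.

carry_out --moves '[0, 0.3, 0, 0, 0, 0.18, 0, 0, 0, 0, 0.5, 0, 0, 0, 0.5, 0, 0, 0, 0.5, 0, 0, 0, 0.4, 0, 0, 0, 0, 0]'

```text
time_s: 10.25
position: [490.6, 60.8, 37.3]
eef_rot: [-0.45, 0.545, 0.45, 0.545]
ft_force: [0.2, 0.1, -1.1]
gripper_width: 18.3
```

```bash
python3 -c "from h import *;fc()"
```

```text
t 10.25 pos [490.6  60.8  37.3] zaxisyaw 79.08 xax [ 0.  0. -1.] F [ 0.22  0.07 -1.13] T [-0.04  -0.017  0.034] w 18.3
cab: grasp [-111.8  -50.4] hook [ 48.2 -50.4] Fcab [ 0.2   0.11 -1.13]
```

carry_out --moves '[0, 0, 0.2, 0, 0, 0, 0.2, 0, 0, 0, 0, 0]'

```text
time_s: 10.55
position: [491.2, 64.2, 37.3]
eef_rot: [-0.45, 0.545, 0.45, 0.546]
ft_force: [-0.3, 0.3, -1.2]
gripper_width: 18.8
```

```bash
python3 -c "from h import *;fc()"
```

```text
t 10.55 pos [491.2  64.2  37.3] zaxisyaw 79.03 xax [ 0.  0. -1.] F [-0.28  0.33 -1.25] T [-0.036  0.002 -0.036] w 18.8
cab: grasp [-111.9  -47. ] hook [ 48.1 -47. ] Fcab [-0.33  0.27 -1.25]
```

carry_out --moves '[0, 0, 0.2, 0, 0, 0, 0.2, 0, 0, 0, 0, 0]'

```text
time_s: 10.85
position: [492.0, 68.2, 37.3]
eef_rot: [-0.45, 0.545, 0.45, 0.546]
ft_force: [0.4, -0.4, -1.4]
gripper_width: 18.6
```

```bash
python3 -c "from h import *;fc()"
```

```text
t 10.85 pos [492.   68.2  37.3] zaxisyaw 79.03 xax [ 0.  0. -1.] F [ 0.37 -0.37 -1.4 ] T [ 0.028  0.014 -0.068] w 18.6
cab: grasp [-111.8  -42.9] hook [ 48.2 -42.9] Fcab [ 0.43 -0.29 -1.4 ]
```

carry_out --moves '[0, 0, 0.2, 0, 0, 0, 0.1, 0, 0, 0, 0, 0]'

```text
time_s: 11.15
position: [492.5, 71.1, 37.3]
eef_rot: [-0.45, 0.546, 0.45, 0.546]
ft_force: [0.3, -0.7, -0.9]
gripper_width: 18.7
```

```bash
python3 -c "from h import *;fc()"
```

```text
t 11.15 pos [492.5  71.1  37.3] zaxisyaw 79.03 xax [-0.  0. -1.] F [ 0.32 -0.73 -0.89] T [-0.033  0.015  0.022] w 18.7
cab: grasp [-111.9  -40. ] hook [ 48.1 -40. ] Fcab [ 0.46 -0.66 -0.89]
```

carry_out --moves '[0, 0, 0.2, 0, 0, 0, 0.2, 0, 0, 0, 0, 0]'

```text
time_s: 11.45
position: [493.4, 75.1, 37.3]
eef_rot: [-0.45, 0.545, 0.45, 0.546]
ft_force: [0.8, 0.1, -1.1]
gripper_width: 18.9
```

```bash
python3 -c "from h import *;fc()"
```

```text
t 11.45 pos [493.4  75.1  37.3] zaxisyaw 79.03 xax [ 0.  0. -1.] F [ 0.8   0.05 -1.05] T [0.03  0.002 0.049] w 18.9
cab: grasp [-111.9  -35.9] hook [ 48.1 -35.9] Fcab [ 0.77  0.21 -1.05]
```

carry_out --moves '[0, 0, 0.2, 0, 0, 0, 0.2, 0, 0, 0, 0, 0]'

```text
time_s: 11.75
position: [494.1, 79.1, 37.3]
eef_rot: [-0.45, 0.545, 0.45, 0.546]
ft_force: [0.8, 0.3, -1.5]
gripper_width: 18.3
```

```bash
python3 -c "from h import *;fc()"
```

```text
t 11.75 pos [494.1  79.1  37.3] zaxisyaw 79.04 xax [-0.  0. -1.] F [ 0.85  0.3  -1.45] T [-0.002  0.036 -0.025] w 18.3
cab: grasp [-111.9  -31.9] hook [ 48.1 -31.9] Fcab [ 0.78  0.45 -1.45]
```

carry_out --moves '[0, 0, 0.2, 0, 0, 0, 0.2, 0, 0, 0, 0, 0]'

```text
time_s: 12.05
position: [494.9, 83.0, 37.3]
eef_rot: [-0.45, 0.545, 0.45, 0.546]
ft_force: [-0.1, 0.8, -1.5]
gripper_width: 18.9
```

```bash
python3 -c "from h import *;fc()"
```

```text
t 12.05 pos [494.9  83.   37.3] zaxisyaw 79.03 xax [ 0.  0. -1.] F [-0.08  0.85 -1.5 ] T [0.075 0.017 0.005] w 18.9
cab: grasp [-111.9  -27.9] hook [ 48.1 -27.9] Fcab [-0.24  0.82 -1.5 ]
```

carry_out --moves '[0, 0, 0.2, 0, 0, 0, 0.2, 0, 0, 0, 0, 0]'

```text
time_s: 12.35
position: [495.6, 86.9, 37.3]
eef_rot: [-0.45, 0.545, 0.45, 0.546]
ft_force: [0.2, 0.6, -1.0]
gripper_width: 18.6
```

```bash
python3 -c "from h import *;fc()"
```

```text
t 12.35 pos [495.6  86.9  37.3] zaxisyaw 79.03 xax [ 0.  0. -1.] F [ 0.24  0.57 -1.01] T [ 0.05  -0.002  0.051] w 18.6
cab: grasp [-111.9  -23.9] hook [ 48.1 -23.9] Fcab [ 0.12  0.6  -1.01]
```

carry_out --moves '[0, 0, 0.2, 0, 0, 0, 0.2, 0, 0, 0, 0, 0]'

```text
time_s: 12.65
position: [496.4, 90.8, 37.4]
eef_rot: [-0.45, 0.545, 0.45, 0.546]
ft_force: [-0.3, -1.0, -1.6]
gripper_width: 19.1
```

```bash
python3 -c "from h import *;fc()"
```

```text
t 12.65 pos [496.4  90.8  37.4] zaxisyaw 79.03 xax [ 0.  0. -1.] F [-0.34 -1.04 -1.58] T [-0.073  0.038 -0.032] w 19.1
cab: grasp [-111.8  -19.9] hook [ 48.2 -19.9] Fcab [-0.14 -1.08 -1.58]
```

carry_out --moves '[0, 0, 0.2, 0, 0, 0, 0.2, 0, 0, 0, 0, 0]'

```text
time_s: 12.95
position: [497.1, 94.8, 37.3]
eef_rot: [-0.45, 0.545, 0.45, 0.546]
ft_force: [0.4, -0.4, -1.4]
gripper_width: 18.9
```

```bash
python3 -c "from h import *;fc()"
```

```text
t 12.95 pos [497.1  94.8  37.3] zaxisyaw 79.03 xax [ 0.  0. -1.] F [ 0.45 -0.41 -1.36] T [ 0.051  0.028 -0.011] w 18.9
cab: grasp [-111.9  -15.9] hook [ 48.1 -15.9] Fcab [ 0.52 -0.32 -1.36]
```

carry_out --moves '[0, 0, 0.2, 0, 0, 0, 0.2, 0, 0, 0, 0, 0]'

```text
time_s: 13.25
position: [497.9, 98.7, 37.3]
eef_rot: [-0.45, 0.545, 0.45, 0.546]
ft_force: [-0.6, -0.5, -1.5]
gripper_width: 18.8
```

```bash
python3 -c "from h import *;fc()"
```

```text
t 13.25 pos [497.9  98.7  37.3] zaxisyaw 79.03 xax [ 0.  0. -1.] F [-0.64 -0.47 -1.54] T [-0.041  0.014  0.01 ] w 18.8
cab: grasp [-111.9  -11.9] hook [ 48.1 -11.9] Fcab [-0.54 -0.58 -1.54]
```

carry_out --moves '[0, 0, 0.2, 0, 0, 0, 0.2, 0, 0, 0, 0, 0]'

```text
time_s: 13.55
position: [498.7, 102.6, 37.3]
eef_rot: [-0.45, 0.545, 0.45, 0.546]
ft_force: [0.3, 0.6, -2.3]
gripper_width: 19.2
```

```bash
python3 -c "from h import *;fc()"
```

```text
t 13.55 pos [498.7 102.6  37.3] zaxisyaw 79.03 xax [ 0.  0. -1.] F [ 0.35  0.64 -2.35] T [ 0.011 -0.014 -0.011] w 19.2
cab: grasp [-111.9   -7.9] hook [48.1 -7.9] Fcab [ 0.22  0.7  -2.35]
```

carry_out --moves '[0, 0, 0.2, 0, 0, 0, 0.2, 0, 0, 0, 0, 0]'

```text
time_s: 13.85
position: [499.4, 106.5, 37.3]
eef_rot: [-0.45, 0.545, 0.45, 0.546]
ft_force: [0.2, -0.1, -1.8]
gripper_width: 19.1
```

```bash
python3 -c "from h import *;fc()"
```

```text
t 13.85 pos [499.4 106.5  37.3] zaxisyaw 79.03 xax [ 0.  0. -1.] F [ 0.2  -0.12 -1.79] T [ 0.048 -0.011 -0.025] w 19.1
cab: grasp [-111.9   -3.9] hook [48.1 -3.9] Fcab [ 0.22 -0.08 -1.79]
```

carry_out --moves '[0, 0, 0.2, 0, 0, 0, 0.2, 0, 0, 0, 0, 0]'

```text
time_s: 14.15
position: [500.2, 110.4, 37.3]
eef_rot: [-0.45, 0.546, 0.45, 0.546]
ft_force: [0.3, -0.3, -1.0]
gripper_width: 19.0
```

```bash
python3 -c "from h import *;fc()"
```

```text
t 14.15 pos [500.2 110.4  37.3] zaxisyaw 79.02 xax [ 0. -0. -1.] F [ 0.3  -0.25 -1.04] T [-0.     0.038 -0.038] w 19.0
cab: grasp [-111.9    0. ] hook [48.1  0. ] Fcab [ 0.35 -0.19 -1.04]
```

carry_out --moves '[0, 0, 0.2, 0, 0, 0, 0.2, 0, 0, 0, 0, 0]'

```text
time_s: 14.45
position: [500.6, 112.8, 37.1]
eef_rot: [-0.45, 0.547, 0.449, 0.545]
ft_force: [-1.4, -4.5, -0.8]
gripper_width: 18.4
```

```bash
python3 -c "from h import *;fc()"
```

```text
t 14.45 pos [500.6 112.8  37.1] zaxisyaw 78.89 xax [-0.001 -0.003 -1.   ] F [-1.4  -4.5  -0.83] T [-1.067  0.141 -0.855] w 18.4
cab: grasp [-111.9    2.5] hook [48.1  2.5] Fcab [-0.51 -4.69 -0.83]
```

A side contact of 4.7 N puts the eye at about y ≈ 8. I ease off sideways and draw back slowly to feel the catch.

carry_out --moves '[0, 0, -0.15, 0, 0, 0, -0.15, 0, 0, 0.2, 0, 0, 0, 0.1, 0, 0, 0, 0, 0, 0]'

```text
time_s: 14.95
position: [497.5, 111.9, 37.5]
eef_rot: [-0.45, 0.545, 0.45, 0.546]
ft_force: [-0.1, -2.2, 0.2]
gripper_width: 19.3
```

```bash
python3 -c "from h import *;fc()"
```

```text
t 14.95 pos [497.5 111.9  37.5] zaxisyaw 79.03 xax [ 0.001  0.    -1.   ] F [-0.05 -2.23  0.24] T [-0.46  -0.097 -0.401] w 19.3
cab: grasp [-114.8    1.1] hook [45.2  1.1] Fcab [ 0.37 -2.2   0.24]
```

carry_out --moves '[0, 0.2, 0, 0, 0, 0.1, 0, 0, 0, 0, 0, 0]'

```text
time_s: 15.25
position: [494.2, 112.5, 37.3]
eef_rot: [-0.45, 0.545, 0.45, 0.545]
ft_force: [-0.7, -2.3, -0.9]
gripper_width: 18.9
```

```bash
python3 -c "from h import *;fc()"
```

```text
t 15.25 pos [494.2 112.5  37.3] zaxisyaw 79.04 xax [-0.  0. -1.] F [-0.75 -2.29 -0.86] T [-0.469 -0.06  -0.278] w 18.9
cab: grasp [-118.2    1. ] hook [41.8  1. ] Fcab [-0.3  -2.39 -0.86]
```

carry_out --moves '[0, 0.2, 0, 0, 0, 0, 0, 0]'

```text
time_s: 15.45
position: [493.1, 112.8, 37.5]
eef_rot: [-0.45, 0.545, 0.45, 0.546]
ft_force: [2.7, -2.3, -2.0]
gripper_width: 18.9
```

```bash
python3 -c "from h import *;fc()"
```

```text
t 15.45 pos [493.1 112.8  37.5] zaxisyaw 79.02 xax [ 0.002  0.    -1.   ] F [ 2.68 -2.27 -2.  ] T [-0.526 -0.473 -0.259] w 18.9
cab: grasp [-119.3    1. ] hook [40.7  1. ] Fcab [ 3.07 -1.72 -2.  ]
```

Caught: the pull is 3.1 N. I relieve the side load and draw slowly, checking on the way.

carry_out --moves '[0, 0.1, -0.15, 0, 0, 0.2, 0, 0, 0, 0.25, 0, 0, 0, 0.3, 0, 0, 0, 0.3, 0, 0, 0, 0.3, 0, 0, 0, 0.3, 0, 0, 0, 0.3, 0, 0]'

```text
time_s: 16.25
position: [472.0, 115.5, 37.5]
eef_rot: [-0.45, 0.545, 0.45, 0.546]
ft_force: [4.0, 1.6, -1.2]
gripper_width: 18.8
```

```bash
python3 -c "from h import *;fc()"
```

```text
t 16.25 pos [472.  115.5  37.5] zaxisyaw 79.04 xax [ 0.     0.001 -1.   ] F [ 3.98  1.58 -1.22] T [ 0.171 -0.824  0.226] w 18.8
cab: grasp [-140.5   -0.4] hook [19.5 -0.4] Fcab [ 3.6   2.31 -1.22]
```

carry_out --moves '[0, 0.3, 0, 0, 0, 0.3, 0, 0, 0, 0.3, 0, 0, 0, 0.3, 0, 0, 0, 0.3, 0, 0, 0, 0.3, 0, 0, 0, 0.3, 0, 0, 0, 0.3, 0, 0, 0, 0.3, 0, 0, 0, 0.3, 0, 0, 0, 0.3, 0, 0, 0, 0.2, 0, 0]'

```text
time_s: 17.45
position: [437.4, 121.9, 37.3]
eef_rot: [-0.45, 0.546, 0.45, 0.546]
ft_force: [4.1, 0.6, -1.0]
gripper_width: 18.7
```

```bash
python3 -c "from h import *;fc()"
```

```text
t 17.45 pos [437.4 121.9  37.3] zaxisyaw 79.02 xax [-0.  0. -1.] F [ 4.11  0.56 -0.99] T [ 0.338 -0.869  0.305] w 18.7
cab: grasp [-175.7   -0.6] hook [-15.7  -0.6] Fcab [ 3.93  1.33 -0.99]
```

Another 20 mm to go.

carry_out --moves '[0, 0.3, 0, 0, 0, 0.3, 0, 0, 0, 0.3, 0, 0, 0, 0.3, 0, 0, 0, 0.3, 0, 0, 0, 0.25, 0, 0, 0, 0.2, 0, 0, 0, 0, 0, 0]'

```text
time_s: 18.25
position: [418.0, 125.6, 37.2]
eef_rot: [-0.45, 0.546, 0.45, 0.545]
ft_force: [2.7, 1.4, -0.7]
gripper_width: 18.8
```

```bash
python3 - <<'E'
from h import *
fc()
T=get_image("top");S=get_image("side")
a=cv2.resize(T["frame"][195:285,260:340],None,fx=5,fy=5,interpolation=cv2.INTER_CUBIC)
b=cv2.resize(S["frame"][190:300,280:380],None,fx=4,fy=4,interpolation=cv2.INTER_CUBIC)
c=np.hstack([a[:440],b[:440]]);cv2.imwrite("pics/p6.png",c)
E
```

```text
t 18.25 pos [418.  125.6  37.2] zaxisyaw 79.03 xax [-0.001  0.    -1.   ] F [ 2.71  1.44 -0.72] T [ 0.383 -0.684  0.352] w 18.8
cab: grasp [-195.5   -0.7] hook [-35.5  -0.7] Fcab [ 2.39  1.93 -0.72]
```

View pics/p6.png

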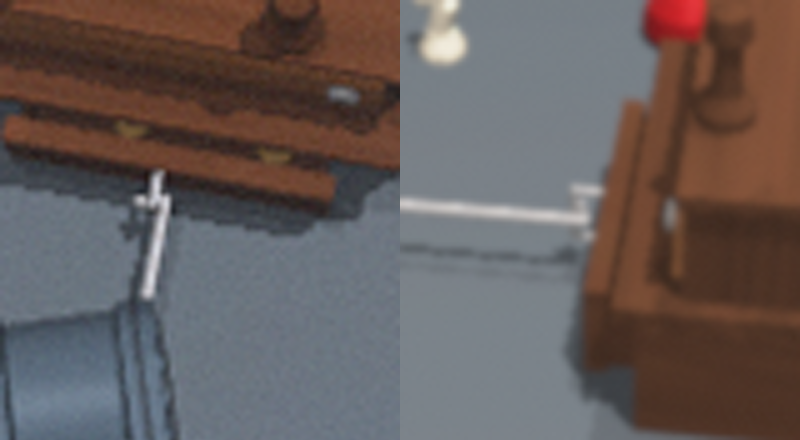

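The tray is out and the hook sits in the eye: about (155,200) in the left panel, (580,210) in the right. To unhook, I go forward 6 mm, then sideways to -y.

carry_out --moves '[0, -0.2, 0, 0, 0, -0.2, 0, 0, 0, -0.2, 0, 0, 0, 0, 0, 0, 0, 0, -0.3, 0, 0, 0, 0, 0]'

```text
time_s: 18.95
position: [423.5, 121.1, 37.1]
eef_rot: [-0.45, 0.546, 0.45, 0.545]
ft_force: [0.3, 0.5, -1.3]
gripper_width: 18.6
```

```bash
python3 - <<'E'
from h import *
fc()
E
```

```text
t 18.95 pos [423.5 121.1  37.1] zaxisyaw 78.99 xax [-0.001 -0.    -1.   ] F [ 0.31  0.52 -1.34] T [-0.023  0.024 -0.014] w 18.6
cab: grasp [-189.2   -4.1] hook [-29.2  -4.1] Fcab [ 0.2   0.57 -1.34]
```

carry_out --moves '[0, 0, -0.3, 0, 0, 0, -0.3, 0, 0, 0, -0.3, 0, 0, 0, 0, 0]'

```text
time_s: 19.35
position: [422.1, 112.2, 37.3]
eef_rot: [-0.45, 0.546, 0.45, 0.546]
ft_force: [0.4, 0.2, -1.9]
gripper_width: 19.1
```

```bash
python3 - <<'E'
from h import *
fc()
E
```

```text
t 19.35 pos [422.1 112.2  37.3] zaxisyaw 78.98 xax [-0. -0. -1.] F [ 0.37  0.18 -1.87] T [-0.006  0.083 -0.022] w 19.1
cab: grasp [-188.9  -13.1] hook [-28.9 -13.1] Fcab [ 0.32  0.25 -1.87]
```

carry_out --moves '[0, 0, -0.3, 0, 0, 0, -0.4, 0, 0, 0, -0.5, 0, 0, 0, -0.5, 0, 0, 0, 0, 0]'

```text
time_s: 19.85
position: [418.8, 95.3, 37.3]
eef_rot: [-0.45, 0.546, 0.45, 0.546]
ft_force: [-0.1, 0.4, -1.4]
gripper_width: 18.6
```

```bash
python3 - <<'E'
from h import *
fc()
E
```

```text
t 19.85 pos [418.8  95.3  37.3] zaxisyaw 78.96 xax [-0. -0. -1.] F [-0.15  0.43 -1.41] T [-0.044  0.004 -0.045] w 18.6
cab: grasp [-188.9  -30.3] hook [-28.9 -30.3] Fcab [-0.23  0.39 -1.41]
```

carry_out --moves '[0, 1, 0, 0, 0, 2, 0, 0, 0, 3, 0, 0, -1, 1, -1, 0, -1, 0, -2, 0, 0, 0, -3.5, 0, 0, 0, -3.5, 0, 0, 0, -3.5, 0, 0, 0, -3.5, 0, 0, 0, -3.5, 0, 0, 0, -3.5, 0, 0, 0, -2, 0]'

```text
time_s: 21.05
position: [299.9, -147.6, 57.5]
eef_rot: [-0.45, 0.546, 0.449, 0.546]
ft_force: [1.4, 0.6, -0.9]
gripper_width: 18.6
```

```bash
python3 - <<'E'
from h import *
go([435.4,-262.3,58],np.radians(82.7))
T=get_image("top");print("tray front mid at z74 -> cab", w2cab(ray(T,293,229.5,74)))
cv2.imwrite("pics/t7.png",T["frame"])
E
```

```text
t 21.05 pos [ 299.9 -147.6   57.5] zaxisyaw 78.89 xax [ 0.    -0.001 -1.   ] F [ 1.43  0.59 -0.92] T [ 0.025 -0.047 -0.019] w 18.6
turn -0.066 then shift cm [ -0.04 -14.9   -9.66] q6 -0.46 z yaw after 82.7
tray front mid at z74 -> cab [-24.96835197   0.10493412]
```

carry_out --moves '[0, 0, 0, -0.066, 0, 0, -3, 0, 0, 0, -3.5, 0, 0, -1.5, -3.2, 0, 0, -3, 0, 0, 0, -3.5, 0, 0, 0, -3.5, 0, 0, 0, -2.4, 0, 0, 0, -1, 0, 0, 0, 0, 0, 0, 0, 0, 0, 0]'

```text
time_s: 22.2
position: [435.2, -260.0, 57.0]
eef_rot: [-0.467, 0.531, 0.468, 0.53]
ft_force: [-0.4, -0.0, -1.2]
gripper_width: 18.4
```

```bash
python3 - <<'E'
from h import *
go([435.4,-262.3,9],np.radians(82.7))
E
```

```text
t 22.2 pos [ 435.2 -260.    57. ] zaxisyaw 82.82 xax [-0.002  0.001 -1.   ] F [-0.36 -0.04 -1.16] T [-0.003  0.043  0.044] w 18.4
turn 0.002 then shift cm [ 4.8  -0.06 -0.23] q6 -0.55 z yaw after 82.7
```

carry_out --moves '[1, 0, -0.2, 0, 1.5, 0, 0, 0, 1.2, 0, 0, 0, 0.6, 0, 0, 0, 0.3, 0, 0, 0, 0.1, 0, 0, 0, 0, 0, 0, 0]'

```text
time_s: 22.9
position: [436.2, -263.1, 10.6]
eef_rot: [-0.468, 0.53, 0.467, 0.53]
ft_force: [0.2, -0.1, -0.7]
gripper_width: 19.2
```

```bash
python3 - <<'E'
from h import *
go([435.4,-262.3,8.6],np.radians(82.7))
E
```

```text
t 22.9 pos [ 436.2 -263.1   10.6] zaxisyaw 82.79 xax [ 0. -0. -1.] F [ 0.21 -0.11 -0.7 ] T [ 0.013 -0.012 -0.014] w 19.2
turn 0.002 then shift cm [0.2  0.09 0.07] q6 -0.55 z yaw after 82.7
```

carry_out --moves '[0.1, 0, 0, 0, 0, 0, 0, 0]'

```text
time_s: 23.1
position: [436.5, -263.1, 9.7]
eef_rot: [-0.468, 0.53, 0.467, 0.53]
ft_force: [-0.1, 0.6, -1.5]
gripper_width: 19.0
```

carry_out --moves '[0.08, 0, 0, 0, 0, 0, 0, 0]'

```text
time_s: 23.3
position: [436.2, -262.9, 8.6]
eef_rot: [-0.468, 0.53, 0.468, 0.53]
ft_force: [0.2, 0.2, -1.2]
gripper_width: 18.9
```

```bash
python3 - <<'E'
from h import *
st()
im=get_image("wrist");S=get_image("side")
c=np.hstack([cv2.resize(im["frame"],(400,300)),cv2.resize(S["frame"][330:420,190:390],(400,180))[:180]][:1])
b=cv2.resize(S["frame"][330:430,190:390],None,fx=2,fy=2,interpolation=cv2.INTER_CUBIC)
cv2.imwrite("pics/p8.png",np.vstack([c,b]))
E
```

```text
t 23.3 pos [ 436.2 -262.9    8.6] zaxisyaw 82.8 xax [ 0. -0. -1.] F [ 0.25  0.25 -1.2 ] T [ 0.041 -0.039 -0.037] w 18.9
```

View pics/p8.png

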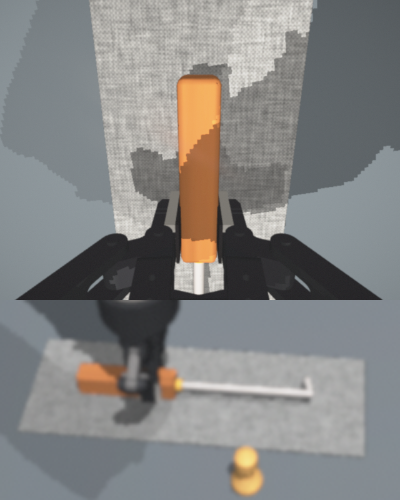

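The rod hangs over the middle of the mat, lined up with it, but there is no contact yet. I lower it until I feel the mat.

carry_out --moves '[0.05, 0, 0, 0, 0, 0, 0, 0]'

```text
time_s: 23.6
position: [436.2, -262.9, 8.6]
eef_rot: [-0.468, 0.53, 0.468, 0.53]
ft_force: [-1.4, 0.6, 3.8]
gripper_width: 18.7
```

carry_out --moves '[0.05, 0, 0, 0, 0, 0, 0, 0]'

```text
time_s: 23.8
position: [436.2, -263.0, 8.6]
eef_rot: [-0.468, 0.53, 0.467, 0.53]
ft_force: [-1.4, 2.0, 5.9]
gripper_width: 18.8
```

```bash
python3 - <<'E'
from h import *
st()
E
```

```text
t 23.8 pos [ 436.2 -263.     8.6] zaxisyaw 82.8 xax [ 0. -0. -1.] F [-1.37  1.96  5.89] T [ 0.357  0.44  -0.033] w 18.8
```

carry_out --moves '[-0.05, 0, 0, 0, 0, 0, 0, 0, 0, 0, 0, 0, 0, 0, 0, 0, 0, 0, 0, 0, 0, 0, 0, 0]' --fingers 0.2

```text
time_s: 24.4
position: [436.1, -262.8, 7.9]
eef_rot: [-0.468, 0.53, 0.468, 0.53]
ft_force: [-0.9, 0.6, -0.2]
gripper_width: 51.3
```

carry_out --moves '[-0.5, 0, 0, 0, -1.5, 0, 0, 0, -3, 0, 0, 0, -3, 0, 0, 0, -3, 0, 0, 0, -3, 1, 0, 0, -3, 3, 0, 0, 0, 3.5, 0, 0, 0, 3, 0, 0, 0, 1, 0, 0, 0, 0, 0, 0]'

```text
time_s: 25.5
position: [321.5, -248.6, 178.5]
eef_rot: [-0.468, 0.531, 0.467, 0.531]
ft_force: [0.9, -0.5, 0.8]
gripper_width: 51.7
```

```bash
python3 - <<'E'
from h import *
st()
T=get_image("top");S=get_image("side");cv2.imwrite("pics/t9.png",T["frame"]);cv2.imwrite("pics/s9.png",S["frame"])
fr=S["frame"].astype(int)
a=cv2.resize(T["frame"][120:335,235:455],None,fx=2,fy=2,interpolation=cv2.INTER_CUBIC)
b=cv2.resize(S["frame"][180:430,190:390],None,fx=1.72,fy=1.72,interpolation=cv2.INTER_CUBIC)
cv2.imwrite("pics/p9.png",np.hstack([a,b[:430]]))
for im,(r0,r1,c0,c1) in((T,(208,328,384,438)),(S,(346,408,198,382))):
    fr=im["frame"].astype(int);h=np.zeros(fr.shape[:2],bool);h[r0:r1,c0:c1]=((fr[...,2]-fr[...,0])>70)[r0:r1,c0:c1]
    v,u=np.nonzero(h);P=np.array([ray(im,a,b,26)[:2] for a,b in zip(u,v)]);c=np.median(P,axis=0);print("handle",c.round(1),"rod_mid",(c+70*np.array([.992,-.127])).round(1))
E
```

```text
t 25.5 pos [ 321.5 -248.6  178.5] zaxisyaw 82.71 xax [ 0.001 -0.001 -1.   ] F [ 0.95 -0.47  0.81] T [-0.016 -0.012 -0.008] w 51.7
handle [ 411.5 -260.2] rod_mid [ 480.9 -269.1]
handle [ 417.4 -263.2] rod_mid [ 486.9 -272.1]
```

View pics/p9.png

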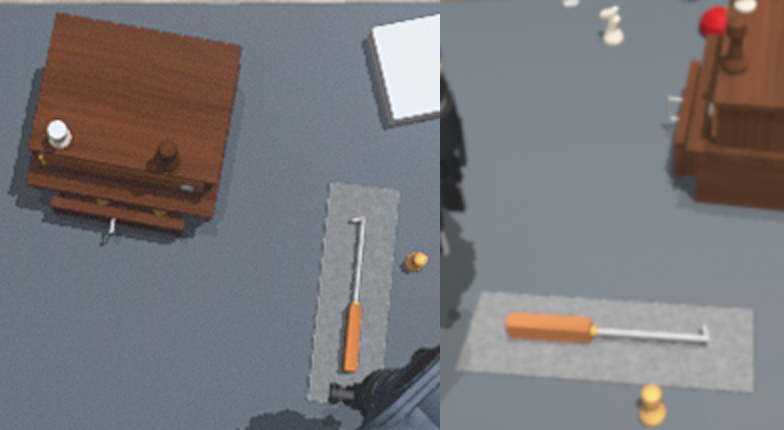

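The rod lies flat along the middle of the mat, and the tray stands out with its eye free. The chess pieces and paperweight are where they were.

```bash
python3 -c "from workcell import job_done;print(job_done())"
```

```text
the job is handed in; nothing more can be done
None
```

The job is done and handed in at about 25.5 s. I took the rod from its mat and felt the tray front 55.6 mm behind the ledge's edge, at 3.8 N. I found the eye at about y = 8 mm, at 4.7 N sideways. I drew the tray out with 2.4 to 4 N of pull, unhooked without any felt contact, and laid the rod back on its mat.

**Tray:**
- The rod travel gives about 75 mm out, with 1 to 2 mm of doubt because the first touch may have pushed the tray slightly inwards.
- A rough reading from the top camera puts the tray front about 4 mm farther out, which would be 75 to 79 mm.

**Rod:**
- The top view puts its middle at (481, -269), against a mat centre of (480, -268), and it lies flat and lengthwise.
- The side view gave (487, -272). Its handle reading had already been unreliable in the first measurement.

**Everything else:** the pieces I could see in the last picture (pawn, knight, king, rook, paperweight) looked unmoved by eye. I did not check the clock key at the end. The gripper stayed off the cabinet.

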